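Pick the middle tape roll out of the stack for an order

TASK

The order needs the tape roll from the middle of the stack of three: lay it flat on the floor of the shallow order tray, in the free space beside the boxed goods. Put the roll that lay on top of it back flat and centred on the bottom roll, which stays where it is. Leave the single tape roll lying on its own alone.

Things in the scene. Friction and masses are not known exactly. Their poses are not given: they have to be found in the camera images.
- bottom_roll: ring of packing tape lying flat, round about its own z axis (yaw means nothing). Bottom of the stack of three, brown, on the bench: outer diameter 116, hole 76, height 48 mm, about 0.22 kg. Origin: centre of the underside, on the ring's axis, z up.
- middle_roll: ring of packing tape lying flat, round about its own z axis (yaw means nothing). Middle of the stack, cream white: outer diameter 105, hole 76 (ring wall about 15 mm thick), height 48 mm, about 0.18 kg. A finger in the hole and one outside can pinch the wall from above, anywhere round the ring; pinched at 40 N it does not slip. Origin: centre of the underside, on the ring's axis, z up.
- top_roll: ring of packing tape lying flat, round about its own z axis (yaw means nothing). Top of the stack, brown: outer diameter 112, hole 76 (ring wall about 18 mm thick), height 48 mm, about 0.2 kg; its underside is 96 mm above the bench at the start. Pinch the wall in the same way. Origin: centre of the underside, on the ring's axis, z up.
- spare_roll: ring of packing tape lying flat, round about its own z axis (yaw means nothing). A single nearly used roll alone on the bench, a bystander: outer diameter 99, hole 76, height 48 mm. It and the stack stand side by side, centres 300 to 440 mm apart, either on the left; half way between them the bench is free, with room to park a roll. Origin: centre of the underside, on the ring's axis, z up.
- order_tray: Shallow open cardboard tray at the left of the bench, 321 x 340 mm along its x and y, walls 64 high and 4 thick, floor 4 mm thick, within 6 degrees of straight. A white goods box, 298 x 101 x 68 mm, lies in it along the +y wall. Free floor: y = -165 to +55 mm over the whole length. Origin: centre of the underside; at zero yaw x points away from the robot, y to its left.
There are look-alikes about, which are no part of the job. What is shaped like the bottom_roll but green is not meant.

How it is judged:
By the outcome, as a careful person would: the job done as asked, in the order asked, and still so for the second after the job is handed in, with the robot touching nothing.
It also fails if it takes over 58 s, if anything falls off the work surface, if the arm or the gripper's body presses on something with over 40 N, if the wrist force passes 120 N, or if a joint passes its speed limit or range.

ROBOT

A 7-joint arm with a two-finger parallel gripper is mounted at the origin on a cart in front of the work surface, level with it; the furniture and walls round the work are solid. World frame = base frame: x ahead of the robot, y to its left, z up, the work surface at z = 0. Lengths are in m, angles in rad, forces in N, time in s.
With the tool pointing down it reaches from about 0.35 to 0.775 m from the base axis. Payload 3.1 kg.
Tool frame: the origin (TCP) lies at the very end of the fingers, on their centre line; the grasp point (between the pads) lies 19 mm behind it; z points along the fingers, y is the direction in which the jaws open and shut (so a half turn about z gives the same grasp; the last joint's range is limited). The gripper opens to 85 mm and grips with 20 to 120 N. Pads are 22 mm wide; open, the fingers measure 114 mm over their backs; the gripper's body (76 mm by 85 mm) begins 54 mm behind the grasp point. The pads swing forward as they close: fully open they stand 13 mm farther back than shut.
Start: joints at [1.092, 0.311, 0.014, 1.512, -0.004, 1.319, -0.027], TCP at [0.233, -0.498, 0.231] pointing down, gripper open.
Joint ranges: [-2.7, 2.7], [-0.3, 1.91], [-1.27, 1.3], [0.12, 2.57], [-1.44, 4.58], [0.2, 2.03], [-3.05, 3.05]. Speed limits (rad/s): [2.79, 2.79, 3.14, 3.14, 3.14, 3.14, 3.14].

INTERFACE

Orientations are given as a unit quaternion [w, x, y, z].
In Python, from workcell import telemetry, optics, ticket gives the robot as it stands.
- The arm moves only by the tool jog_arm, never from a script. Its arguments are lists of equal length, an entry for each row: "travel": the shift along the tool's x, y, z in m, a list of three; "twist": the turn, a rotation vector about the tool's x, y, z in degrees, a list of three; "fingers": the finger opening in m, from 0 to 0.0854. In form: {"travel": [[dx, dy, dz], ...], "twist": [[wx, wy, wz], ...], "fingers": [fingers, ...]}. A call has 1 to 10 rows; each row is the pose to reach, as a shift and turn from the pose commanded when the call began, along the tool's axes at that moment; what a row does not reach only later rows make up. A row lasts 1/8 s, in which the tool goes at most 62.5 mm and 10.7 degrees, less where a joint would pass 70% of its speed; a pose out of reach is approached as far as the arm can. A call with a gripper value outside its range is refused whole. The fingers move at their own pace and stop on an object; "grip_force" is the grip in N (left out, the last holds). Time passes only in rows, so rows that repeat a pose let the fingers close. It gives the time, the measured TCP pose, the force and the opening at its end, in the units of the state.
- telemetry.sense(): the state, without advancing time (a new reading comes with each control period).
- optics.capture(name): name is "scene" or "side" or "wrist"; returns (picture, depth): 480x640x3 uint8, red, green, blue; 480x640 float32, m along the optical axis (not along the pixel's ray), 0 where there is no reading.
- optics.calibration(name): a dict with "fov_y" (degrees; the focal length in pixels is half the picture's height over the tangent of half this angle, whatever the lens; pixels are square), "cx", "cy" (the principal point, pixels), "rvec" (rotation vector, rad) and "tvec" (3), from world to camera coordinates, as OpenCV has them; the wrist camera has in their place "tool_from_camera" (4x4, takes a point from camera to tool coordinates, whose origin is the TCP and whose axes are the flange's). Camera axes: x right, y down, z forward; pixel columns grow to the right and rows downward; lengths in m; the calibration is good to about 2 mm. A picture is of the moment at which its call begins: read the wrist's pose just before it. calibration takes no time and is no camera call.
- ticket.sign_off(): hands the job in, once; it reports no verdict.
The state is a dict: "time_s": time; "joint_pos": joint angles; "qvel": joint speeds; "joint_torque": joint torques, N m; "eef_pos": TCP position; "tcp_rot": TCP orientation; "ft_force": force on the tool from outside, world axes, zero at the start; "moment": the same for the moment, N m; "gripper_width": finger opening in m.
Only numpy, scipy, OpenCV 4.12 (cv2) and the standard library are available. Lean on these libraries where they do the work, as an engineer would, in place of code of your own. Each camera call takes 0.05 s, during which the arm holds its last target.

## Working session

There is one attempt and no reset: what is moved stays moved. The work goes in short steps, Python scripts to look and compute and a tool call to move; the robot and the scene stay as the last step left them, time stands still between calls to the robot, and variables do not carry over. Pictures are saved under pics/ and viewed, and the job is handed in when it is done.

Besides the shell and the picture viewer there is one more tool, called after "Request:" as name(argument=value, ...), one argument or row to a line, values as JSON. jog_arm: Moves the arm, as the interface text tells. Its arguments: {"type":"object","properties":{"travel":{"type":"array","items":{"type":"array","items":{"type":"number"}}},"twist":{"type":"array","items":{"type":"array","items":{"type":"number"}}},"fingers":{"type":"array","items":{"type":"number"}},"grip_force":{"type":"number"}},"required":["travel","twist","fingers"]}

```bash
mkdir -p pics; cat > h.py <<'E'
import numpy as np, cv2
from scipy.spatial.transform import Rotation as R
from workcell import telemetry, optics, ticket
def cap(n):
    s=telemetry.sense(); p,d=optics.capture(n); np.savez('last_%s.npz'%n,p=p,d=d,pos=s['eef_pos'],q=s['tcp_rot']); return p,d,s
def save(p,name,crop=None,k=1):
    if crop: u0,v0,u1,v1=crop; p=p[v0:v1,u0:u1]
    p=cv2.resize(p,None,fx=k,fy=k,interpolation=cv2.INTER_CUBIC); cv2.imwrite('pics/'+name,p[:,:,::-1])
def world(n,d,pos=None,q=None):
    c=optics.calibration(n); f=240/np.tan(np.radians(c['fov_y'])/2)
    v,u=np.mgrid[0:480,0:640]
    P=np.stack([(u-c['cx'])/f*d,(v-c['cy'])/f*d,d],-1)
    if 'rvec' in c:
        M=cv2.Rodrigues(np.array(c['rvec'],float))[0]; return (P-np.array(c['tvec']).ravel())@M
    T=np.array(c['tool_from_camera']); P=P@T[:3,:3].T+T[:3,3]
    return P@R.from_quat(np.roll(q,-1)).as_matrix().T+pos
E
python3 - <<'E'
from h import *
for n in ['scene','side','wrist']:
    p,d,s=cap(n); save(p,n+'0.png'); print(n,optics.calibration(n))
print(s)
E
```

```text
scene {'fov_y': 53.91958229973595, 'cx': 320.2260693562581, 'cy': 236.65327718380195, 'rvec': array([ 0.9585148 , -2.08991139,  1.42075995]), 'tvec': array([0.27974167, 0.2530046 , 0.96774184])}
side {'fov_y': 43.47743543430408, 'cx': 325.353446791012, 'cy': 236.40706503934436, 'rvec': array([ 1.86363656, -1.50538655,  0.6797202 ]), 'tvec': array([-0.12777388,  0.38346254,  1.20084497])}
wrist {'fov_y': 62.55389408879899, 'cx': 322.56103717708373, 'cy': 235.83656745006323, 'tool_from_camera': array([[ 6.63778566e-04, -9.54280548e-01, -2.98911685e-01,
         7.62928841e-02],
       [ 9.99999650e-01,  4.81137395e-04,  6.84611165e-04,
         4.32795520e-04],
       [-5.09493528e-04, -2.98912035e-01,  9.54280533e-01,
        -1.42535507e-01],
       [ 0.00000000e+00,  0.00000000e+00,  0.00000000e+00,
         1.00000000e+00]])}
{'time_s': 0.1, 'joint_pos': array([ 1.0923077 ,  0.31167219,  0.0139738 ,  1.51290773, -0.00437383,
        1.31920873, -0.02718172]), 'qvel': array([ 3.69265200e-04, -7.49155203e-04,  3.10773976e-04, -3.63605542e-03,
        7.35786184e-04,  1.42097173e-03, -4.27614401e-05]), 'joint_torque': array([ 7.76199595e-04, -3.80851650e+01,  1.46628516e-01, -2.31244004e+01,
        1.22601836e-02,  8.06106051e-03,  2.76447793e-06]), 'eef_pos': array([ 0.23240033, -0.49775711,  0.23031067]), 'tcp_rot': array([-1.04384246e-03,  9.76233073e-01,  2.16720590e-01, -2.88074200e-04]), 'ft_force': array([ 0.92266585,  0.25822139, -0.03195605]), 'moment': array([0.08620146, 0.05432164, 0.01952965]), 'gripper_width': 0.08556651868293104}
```

View pics/scene0.png

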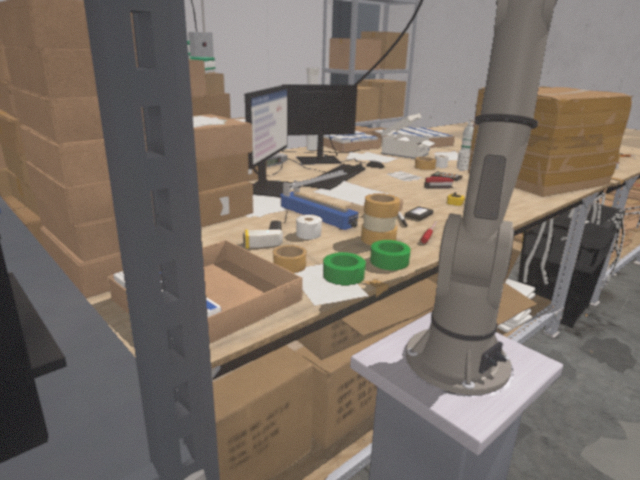

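View pics/side0.png

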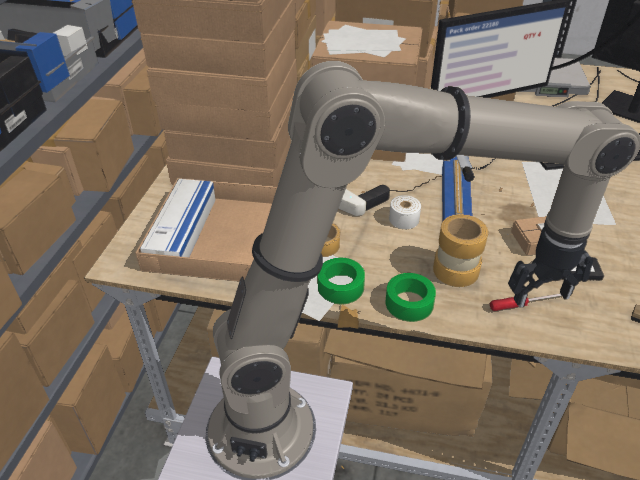

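View pics/wrist0.png

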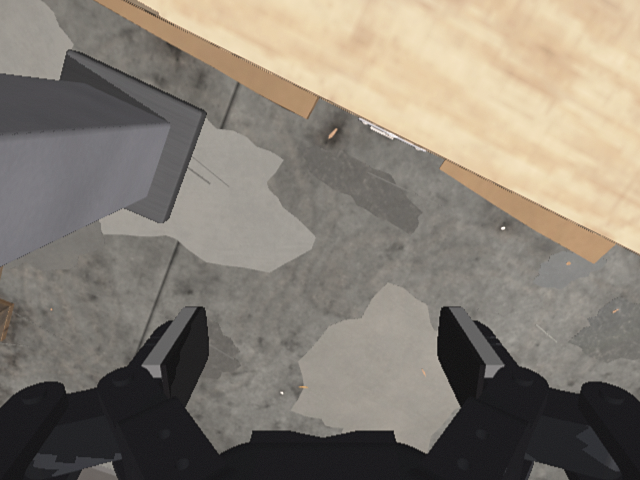

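The stack is at side (462,250) and scene (381,218), brown, cream, brown. The spare brown roll is at scene (290,257), half hidden at side (330,238). Green look-alikes are at side (341,280) and (410,297). The white roll at (405,211) is a small one and not part of the job. The tray is at side (220,235) with the goods box at its left. I'll measure these and crop in on the stack.

```bash
python3 - <<'E'
from h import *
for n,c in [('side',(400,190,540,310)),('scene',(100,180,460,330))]:
    z=np.load(f'last_{n}.npz'); save(z['p'],f'crop_{n}.png',c,4 if n=='side' else 2)
    W=world(n,z['d']); np.save(f'W_{n}.npy',W)
def circ(P):
    from scipy.optimize import least_squares
    f=lambda x:np.hypot(P[:,0]-x[0],P[:,1]-x[1])
    return f
from scipy.optimize import least_squares
def topfit(W,d,u0,v0,u1,v1,zlo,zhi,ro,ri=.038):
    S=W[v0:v1,u0:u1].reshape(-1,3); dd=d[v0:v1,u0:u1].ravel()
    S=S[(dd>0)&(S[:,2]>zlo)&(S[:,2]<zhi)]
    if len(S)<20: print('few',len(S));return
    def res(x):
        r=np.hypot(S[:,0]-x[0],S[:,1]-x[1]); return np.maximum(r-ro,0)+np.maximum(ri-r,0)
    x=least_squares(res,np.median(S[:,:2],0),loss='soft_l1',f_scale=.002).x
    print(len(S),'c',x.round(4),'z',np.median(S[:,2]).round(4),'bbox',np.percentile(S,[2,98],axis=0)[:,:2].round(3).tolist())
for n in ['side','scene']:
    z=np.load(f'last_{n}.npz');W=np.load(f'W_{n}.npy');d=z['d'];print(n)
    B=dict(side=dict(stack=(430,205,500,295),spare=(300,210,350,265),g1=(312,250,370,310),g2=(382,268,440,325)),
           scene=dict(stack=(355,185,410,250),spare=(268,238,310,272),g1=(318,248,370,288),g2=(366,235,415,275)))[n]
    for k,b in B.items():
        print(k,end=' ')
        if k=='stack': topfit(W,d,*b,.135,.155,.056)
        else: topfit(W,d,*b,.041,.056,.0495 if k=='spare' else .058)
E
```

```text
side
stack 787 c [ 0.5315 -0.3558] z 0.1423 bbox [[0.477, -0.407], [0.583, -0.304]]
spare 287 c [ 0.5019 -0.0577] z 0.047 bbox [[0.441, -0.09], [0.592, -0.02]]
g1 828 c [ 0.4147 -0.0793] z 0.0469 bbox [[0.359, -0.134], [0.47, -0.03]]
g2 932 c [ 0.3967 -0.2516] z 0.0473 bbox [[0.34, -0.305], [0.45, -0.198]]
scene
stack 327 c [ 0.53   -0.3554] z 0.1436 bbox [[0.476, -0.407], [0.582, -0.302]]
spare 344 c [0.5516 0.0046] z 0.0482 bbox [[0.477, -0.045], [0.598, 0.103]]
g1 530 c [ 0.4144 -0.0799] z 0.0486 bbox [[0.358, -0.133], [0.466, -0.023]]
g2 440 c [ 0.3955 -0.252 ] z 0.0485 bbox [[0.34, -0.306], [0.447, -0.196]]
```

View pics/crop_side.png

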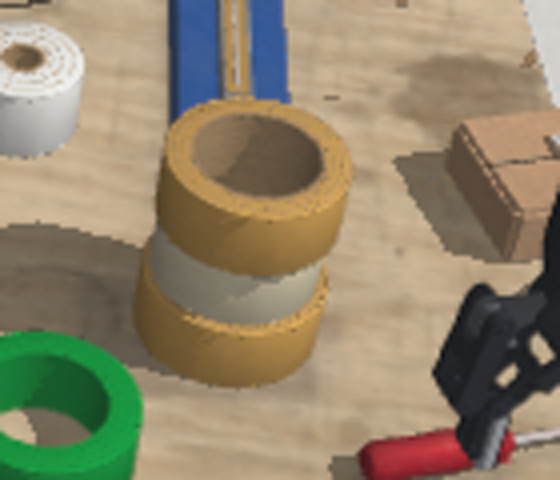

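View pics/crop_scene.png

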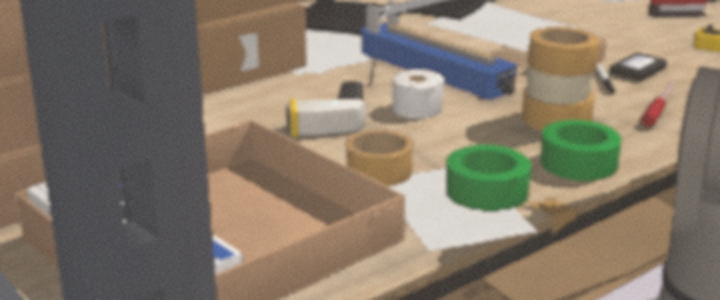

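```bash
python3 - <<'E'
from h import *
from scipy.optimize import least_squares
D={n:(np.load(f'last_{n}.npz')['d'],np.load(f'W_{n}.npy'),np.load(f'last_{n}.npz')['p']) for n in ['side','scene']}
def sel(n,b,zl,zh):
    d,W,p=D[n];u0,v0,u1,v1=b;S=W[v0:v1,u0:u1].reshape(-1,3);return S[(d[v0:v1,u0:u1].ravel()>0)&(S[:,2]>zl)&(S[:,2]<zh)]
def fit(S,r,c0):
    S=S[np.hypot(S[:,0]-c0[0],S[:,1]-c0[1])<.075]
    x=least_squares(lambda x:np.hypot(S[:,0]-x[0],S[:,1]-x[1])-r,c0,loss='soft_l1',f_scale=.002)
    return len(S),x.x.round(4),np.std(x.fun).round(4)
for nm,zl,zh,r in [('bot',.008,.04,.058),('mid',.056,.088,.0525),('top',.104,.136,.056)]:
    for n,b in [('side',(425,205,500,295)),('scene',(355,185,410,250))]:
        S=sel(n,b,zl,zh)
        if nm=='top': S=S[S[:,0]<.52] if 1 else S
        print(nm,n,fit(S,r,[.531,-.3555]))
# other neighbours
for n,k,b,zl in [('side','whiteroll',(385,190,425,230),.02),('scene','whiteroll',(293,212,325,240),.02),('side','blue',(435,150,480,218),.02),('scene','spare',(270,240,308,275),.01),('scene','bottle',(240,228,285,250),.01),('scene','blue',(278,190,358,230),.02),('side','g',(315,260,368,300),.01)]:
    S=sel(n,b,zl,.15); print(n,k,len(S),np.percentile(S,[2,50,98],axis=0).round(3).tolist())
print(fit(sel('scene',(268,238,310,275),.01,.046),.0495,[.545,.0]))
# tray walls tops from both
for n,b in [('side',(130,170,290,290)),('scene',(205,240,305,330))]:
    S=sel(n,b,.058,.072);S=S[(S[:,1]>.05)]
    print(n,len(S),np.percentile(S,[0,1,99,100],axis=0).round(3).tolist())
    img=np.full((400,500),0,np.uint8)
    for x,y,z in S:
        i=int((0.75-x)*1000*.8);j=int((0.6-y)*1000*.8)
        if 0<=i<400 and 0<=j<500: img[i,j]=255
    cv2.imwrite(f'pics/bev_{n}.png',img)
E
```

```text
bot side (422, array([ 0.5355, -0.3556]), np.float64(0.002))
bot scene (250, array([ 0.5346, -0.3583]), np.float64(0.0026))
mid side (436, array([ 0.5366, -0.355 ]), np.float64(0.0044))
mid scene (305, array([ 0.5359, -0.3581]), np.float64(0.0026))
top side (457, array([ 0.5338, -0.3559]), np.float64(0.0018))
top scene (255, array([ 0.5328, -0.3583]), np.float64(0.0025))
side whiteroll 782 [[0.667, -0.242, 0.022], [0.693, -0.202, 0.052], [0.785, -0.143, 0.059]]
scene whiteroll 512 [[0.666, -0.309, 0.021], [0.697, -0.195, 0.044], [0.819, -0.163, 0.058]]
side blue 1482 [[0.577, -0.377, 0.033], [0.79, -0.332, 0.058], [0.947, -0.296, 0.144]]
scene spare 977 [[0.434, -0.06, 0.013], [0.529, 0.012, 0.04], [0.698, 0.102, 0.066]]
scene bottle 658 [[0.594, -0.092, 0.011], [0.717, -0.021, 0.037], [0.767, 0.027, 0.051]]
scene blue 1785 [[0.646, -0.368, 0.022], [0.74, -0.308, 0.053], [0.966, -0.157, 0.072]]
side g 1439 [[0.358, -0.135, 0.012], [0.398, -0.082, 0.043], [0.462, -0.029, 0.051]]
(547, array([ 0.5573, -0.0015]), np.float64(0.0047))
side 3085 [[0.36, 0.138, 0.058], [0.366, 0.164, 0.058], [0.732, 0.449, 0.072], [0.787, 0.492, 0.072]]
scene 757 [[0.367, 0.09, 0.058], [0.369, 0.093, 0.058], [0.702, 0.355, 0.072], [0.706, 0.359, 0.072]]
```

View pics/bev_side.png

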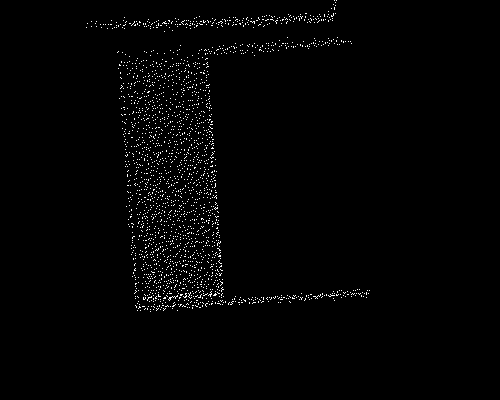

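View pics/bev_scene.png

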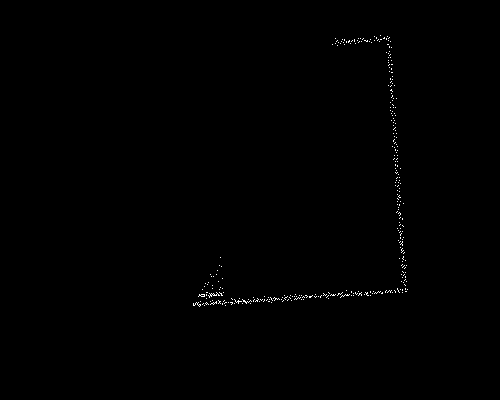

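```bash
cat >> h.py <<'E'
def go(x,y,z,yaw=90):
    """travel, twist to reach TCP xyz with tool x at world yaw deg, tool down"""
    s=telemetry.sense(); M=R.from_quat(np.roll(s['tcp_rot'],-1))
    T=R.from_matrix(np.array([[np.cos(np.radians(yaw)),np.sin(np.radians(yaw)),0],[np.sin(np.radians(yaw)),-np.cos(np.radians(yaw)),0],[0,0,-1]]).T)
    print('t',s['time_s'].__round__(2),'pos',np.round(s['eef_pos'],4),'travel',M.inv().apply(np.array([x,y,z])-s['eef_pos']).round(4),'twist',np.degrees((M.inv()*T).as_rotvec()).round(2),'j',np.round(s['joint_pos'],2),'F',np.round(s['ft_force'],1),'w',round(s['gripper_width'],4))
E
python3 -c "
from h import *
go(.50,-.356,.27)"
```

```text
t 0.15 pos [ 0.2324 -0.4978  0.2305] travel [ 0.3024 -0.0154 -0.0395] twist [-1.000e-01 -6.000e-02 -6.497e+01] j [ 1.09  0.31  0.01  1.51 -0.    1.32 -0.03] F [0.3 0.2 0.3] w 0.0856
```

Request:
jog_arm(
  travel=[
    [0.05,-0.003,-0.03],
    [0.1,-0.005,-0.04],
    [0.15,-0.008,-0.04],
    [0.2,-0.01,-0.04],
    [0.25,-0.012,-0.04],
    [0.302,-0.015,-0.04],
    [0.302,-0.015,-0.04],
    [0.302,-0.015,-0.04],
  ],
  twist=[
    [0,0,-9],
    [0,0,-18],
    [0,0,-27],
    [0,0,-36],
    [0,0,-45],
    [0,0,-54],
    [0,0,-65],
    [0,0,-65],
  ],
  fingers=[0.05,0.05,0.05,0.05,0.05,0.05,0.05,0.05],
)

```text
time_s: 1.15
eef_pos: [0.5001, -0.3566, 0.2705]
tcp_rot: [-0.001, 0.707, 0.707, -0.0]
ft_force: [-0.3, -0.2, 0.6]
gripper_width: 0.0497
```

```bash
python3 - <<'E'
from h import *
go(.484,-.356,.25)
p,d,s=cap('wrist'); save(p,'wrist1.png'); W=world('wrist',d,s['eef_pos'],s['tcp_rot']); np.save('W_wrist.npy',W)
m=(d>0)&(W[...,2]>.135)&(W[...,2]<.16)&(np.hypot(W[...,0]-.531,W[...,1]+.356)<.075)
S=W[m];print(len(S),S.min(0),S.max(0),np.median(S[:,2]))
from scipy.optimize import least_squares
def res(x):
    r=np.hypot(S[:,0]-x[0],S[:,1]-x[1]); return np.maximum(r-.056,0)+np.maximum(.038-r,0)
print(least_squares(res,[.531,-.356],loss='soft_l1',f_scale=.002).x)
E
```

```text
t 1.15 pos [ 0.5001 -0.3566  0.2705] travel [ 0.0006 -0.0161  0.0206] twist [-0.07 -0.04 -0.02] j [ 0.78  0.45 -0.3   1.23  0.13  1.48  0.5 ] F [-0.3 -0.2  0.6] w 0.0497
10698 [ 0.47691604 -0.41350371  0.13501071] [ 0.5886871  -0.30202453  0.14580453] 0.14313721845981697
[ 0.53272587 -0.35774943]
```

View pics/wrist1.png

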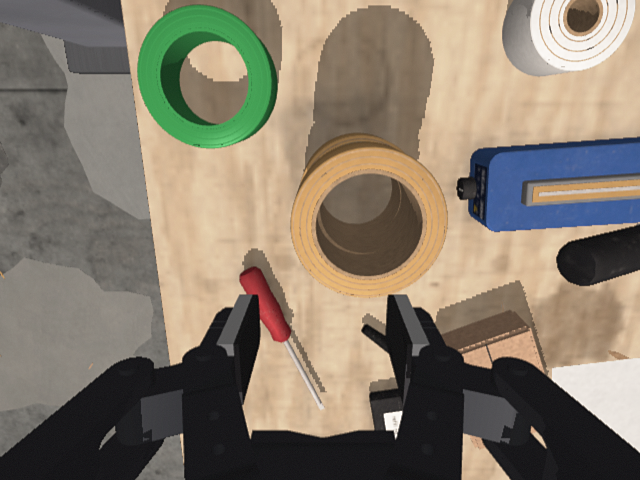

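The wrist view shows the top roll centred near (370,228), with the blue dispenser to its right and the green roll upper left. I'll pinch its near side (-x).

Request:
jog_arm(
  travel=[
    [-0.001,-0.0145,0.02],
    [-0.001,-0.0145,0.06],
    [-0.001,-0.0145,0.1],
    [-0.001,-0.0145,0.135],
    [-0.001,-0.0145,0.164],
    [-0.001,-0.0145,0.164],
  ],
  twist=[
    [0,0,0],
    [0,0,0],
    [0,0,0],
    [0,0,0],
    [0,0,0],
    [0,0,0],
  ],
  fingers=[0.045,0.045,0.045,0.045,0.045,0.045],
)

```text
time_s: 1.95
eef_pos: [0.4823, -0.358, 0.1047]
tcp_rot: [-0.003, 0.708, 0.706, -0.001]
ft_force: [-0.3, -0.2, 0.3]
gripper_width: 0.0453
```

Request:
jog_arm(
  travel=[
    [0,0,0],
    [0,0,0],
    [0,0,0],
    [0,0,0],
    [0,0,0],
  ],
  twist=[
    [0,0,0],
    [0,0,0],
    [0,0,0],
    [0,0,0],
    [0,0,0],
  ],
  fingers=[0.01,0.01,0.01,0.01,0.01],
  grip_force=40,
)

```text
time_s: 2.58
eef_pos: [0.4862, -0.359, 0.1087]
tcp_rot: [0.002, 0.707, 0.707, -0.0]
ft_force: [-0.4, -1.3, 5.3]
gripper_width: 0.0205
```

Request:
jog_arm(
  travel=[
    [0,0,-0.03],
    [0,0,-0.06],
    [0.03,0,-0.065],
    [0.07,0,-0.065],
    [0.11,0,-0.065],
    [0.15,0,-0.065],
    [0.178,0,-0.065],
    [0.178,0,-0.045],
    [0.178,0,-0.01],
    [0.178,0,0.02],
  ],
  twist=[
    [0,0,0],
    [0,0,0],
    [0,0,0],
    [0,0,0],
    [0,0,0],
    [0,0,0],
    [0,0,0],
    [0,0,0],
    [0,0,0],
    [0,0,0],
  ],
  fingers=[0.01,0.01,0.01,0.01,0.01,0.01,0.01,0.01,0.01,0.01],
)

```text
time_s: 3.82
eef_pos: [0.4839, -0.179, 0.0852]
tcp_rot: [-0.002, 0.707, 0.708, -0.001]
ft_force: [0.3, -0.8, -1.6]
gripper_width: 0.0206
```

```bash
python3 - <<'E'
from h import *
go(.484,-.178,.014)
p,d,s=cap('side'); save(p,'side2.png',(340,130,560,320),3)
E
```

```text
t 3.83 pos [ 0.4839 -0.179   0.0852] travel [0.0009 0.0003 0.0712] twist [-0.18 -0.08  0.07] j [ 0.6   0.4  -0.35  1.79  0.16  0.98  0.18] F [ 0.3 -0.8 -1.6] w 0.0206
```

View pics/side2.png

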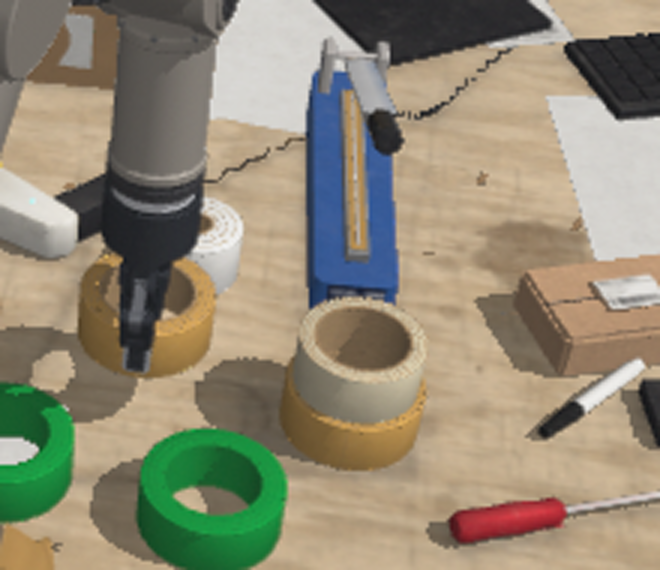

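Roll lifted cleanly, with the cream roll exposed on the bottom one. Next I lower at the park spot.

Request:
jog_arm(
  travel=[
    [0,0,0.03],
    [0,0,0.05],
    [0,0,0.06],
    [0,0,0.066],
    [0,0,0.07],
    [0,0,0.07],
  ],
  twist=[
    [0,0,0],
    [0,0,0],
    [0,0,0],
    [0,0,0],
    [0,0,0],
    [0,0,0],
  ],
  fingers=[0.01,0.01,0.01,0.01,0.01,0.01],
)

```text
time_s: 4.62
eef_pos: [0.4856, -0.1801, 0.0176]
tcp_rot: [0.0, 0.707, 0.707, 0.0]
ft_force: [-0.3, -0.1, -2.7]
gripper_width: 0.0206
```

Request:
jog_arm(
  travel=[
    [0,0,0.002],
    [0,0,0.004],
    [0,0,0.005],
    [0,0,0.005],
  ],
  twist=[
    [0,0,0],
    [0,0,0],
    [0,0,0],
    [0,0,0],
  ],
  fingers=[0.01,0.01,0.01,0.01],
)

```text
time_s: 5.12
eef_pos: [0.4857, -0.1801, 0.0135]
tcp_rot: [0.0, 0.707, 0.707, -0.0]
ft_force: [-2.9, 0.4, 6.5]
gripper_width: 0.0207
```

Request:
jog_arm(
  travel=[
    [0,0,0],
    [0,0,0],
    [0,0,0],
    [0,0,-0.03],
    [0,0,-0.08],
    [0,0,-0.13],
    [0,0,-0.18],
    [0,0,-0.2],
    [0,0,-0.2],
  ],
  twist=[
    [0,0,0],
    [0,0,0],
    [0,0,0],
    [0,0,0],
    [0,0,0],
    [0,0,0],
    [0,0,0],
    [0,0,0],
    [0,0,0],
  ],
  fingers=[0.045,0.045,0.045,0.045,0.045,0.045,0.045,0.045,0.045],
)

```text
time_s: 6.25
eef_pos: [0.4867, -0.1803, 0.214]
tcp_rot: [0.002, 0.707, 0.707, 0.001]
ft_force: [-0.1, -1.2, -0.6]
gripper_width: 0.0447
```

Request:
jog_arm(
  travel=[
    [-0.04,0,0],
    [-0.08,0,0],
    [-0.12,0,0],
    [-0.16,0,0],
    [-0.177,0,0],
    [-0.177,0,0],
  ],
  twist=[
    [0,0,0],
    [0,0,0],
    [0,0,0],
    [0,0,0],
    [0,0,0],
    [0,0,0],
  ],
  fingers=[0.045,0.045,0.045,0.045,0.045,0.045],
)

```text
time_s: 7.0
eef_pos: [0.4846, -0.3571, 0.2106]
tcp_rot: [-0.002, 0.708, 0.707, -0.0]
ft_force: [0.2, 0.8, 0.5]
gripper_width: 0.045
```

```bash
cat >> h.py <<'E'
from scipy.optimize import least_squares
def ring(W,d,c0,zl,zh,ro,ri=.038,rr=.072):
    m=(d>0)&(W[...,2]>zl)&(W[...,2]<zh)&(np.hypot(W[...,0]-c0[0],W[...,1]-c0[1])<rr)
    S=W[m]
    if len(S)<30: print('few',len(S)); return
    def res(x):
        r=np.hypot(S[:,0]-x[0],S[:,1]-x[1]); return np.maximum(r-ro,0)+np.maximum(ri-r,0)
    s=least_squares(res,c0,loss='soft_l1',f_scale=.002)
    print('ring',len(S),s.x.round(4),'z',np.percentile(S[:,2],[5,50,95]).round(4),'x',S[:,0].min().round(4),S[:,0].max().round(4),'y',S[:,1].min().round(4),S[:,1].max().round(4)); return s.x
E
python3 - <<'E'
from h import *
go(.484,-.358,.055)
p,d,s=cap('wrist'); save(p,'wrist3.png'); W=world('wrist',d,s['eef_pos'],s['tcp_rot'])
ring(W,d,[.535,-.357],.088,.103,.0525)
ring(W,d,[.535,-.357],.043,.053,.058)
ring(W,d,[.533,-.18],.043,.053,.056)
E
```

```text
t 7.0 pos [ 0.4846 -0.3571  0.2106] travel [-0.0012 -0.0003  0.1556] twist [-0.13 -0.12 -0.07] j [ 0.8   0.45 -0.29  1.38  0.13  1.33  0.51] F [0.2 0.8 0.5] w 0.045
ring 9095 [ 0.5353 -0.3566] z [0.0922 0.0954 0.0966] x 0.4835 0.5878 y -0.4089 -0.3048
ring 2028 [ 0.5339 -0.3556] z [0.0447 0.0477 0.0516] x 0.4776 0.5754 y -0.3957 -0.2998
ring 3795 [ 0.5331 -0.18  ] z [0.0462 0.0477 0.049 ] x 0.4849 0.581 y -0.236 -0.2075
```

View pics/wrist3.png

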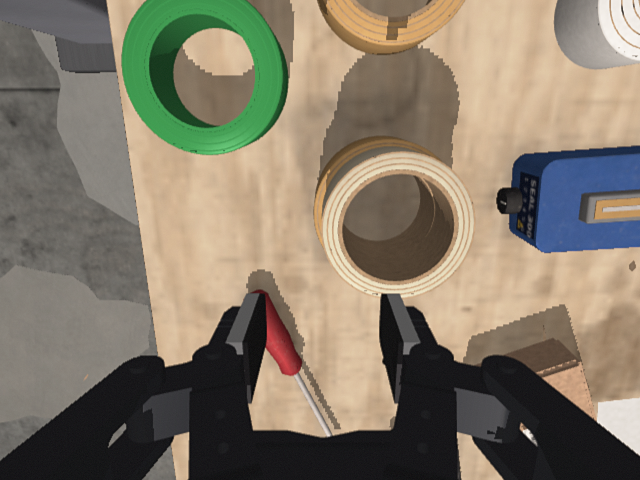

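Request:
jog_arm(
  travel=[
    [0,0.0045,0.02],
    [0,0.0045,0.06],
    [0,0.0045,0.1],
    [0,0.0045,0.135],
    [0,0.0045,0.152],
    [0,0.0045,0.152],
  ],
  twist=[
    [0,0,0],
    [0,0,0],
    [0,0,0],
    [0,0,0],
    [0,0,0],
    [0,0,0],
  ],
  fingers=[0.042,0.042,0.042,0.042,0.042,0.042],
)

```text
time_s: 7.8
eef_pos: [0.4899, -0.355, 0.0596]
tcp_rot: [-0.001, 0.706, 0.708, 0.0]
ft_force: [0.9, 0.6, 0.6]
gripper_width: 0.0418
```

Request:
jog_arm(
  travel=[
    [0,0,0],
    [0,0,0],
    [0,0,0],
    [0,0,0],
    [0,0,0],
  ],
  twist=[
    [0,0,0],
    [0,0,0],
    [0,0,0],
    [0,0,0],
    [0,0,0],
  ],
  fingers=[0.005,0.005,0.005,0.005,0.005],
  grip_force=40,
)

```text
time_s: 8.43
eef_pos: [0.4911, -0.3578, 0.0619]
tcp_rot: [0.002, 0.707, 0.707, 0.0]
ft_force: [-0.3, -0.5, 6.7]
gripper_width: 0.0144
```

Request:
jog_arm(
  travel=[
    [0,0,-0.03],
    [0,0,-0.07],
    [0.02,0,-0.1],
    [0.06,0,-0.11],
    [0.11,0,-0.11],
    [0.16,0,-0.11],
    [0.21,0,-0.11],
    [0.26,0,-0.11],
    [0.3,0,-0.11],
    [0.3,0,-0.11],
  ],
  twist=[
    [0,0,0],
    [0,0,0],
    [0,0,0],
    [0,0,0],
    [0,0,0],
    [0,0,0],
    [0,0,0],
    [0,0,0],
    [0,0,0],
    [0,0,0],
  ],
  fingers=[0.005,0.005,0.005,0.005,0.005,0.005,0.005,0.005,0.005,0.005],
)

```text
time_s: 9.68
eef_pos: [0.4888, -0.0515, 0.1697]
tcp_rot: [-0.002, 0.704, 0.71, 0.0]
ft_force: [-0.4, -0.4, -2.8]
gripper_width: 0.0137
```

```bash
python3 - <<'E'
from h import *
go(.491,.217,.17)
p,d,s=cap('side'); save(p,'side4.png',(130,130,530,330),2)
E
```

```text
t 9.68 pos [ 0.4888 -0.0515  0.1697] travel [0.2685 0.0048 0.0004] twist [-0.12 -0.16  0.55] j [ 0.43  0.27 -0.44  1.75  0.12  1.15 -0.03] F [-0.4 -0.4 -2.8] w 0.0137
```

View pics/side4.png

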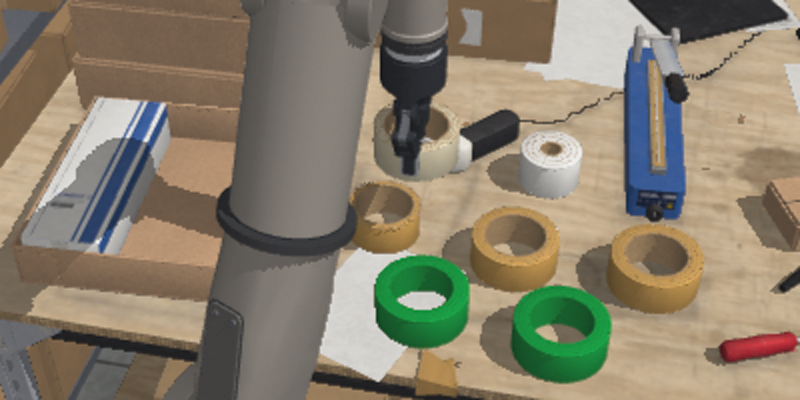

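Holding the cream roll. The bottom, parked, and spare rolls are undisturbed, so I continue to the tray.

Request:
jog_arm(
  travel=[
    [0.04,0.002,0],
    [0.08,0.002,0],
    [0.12,0.002,0],
    [0.16,0.002,0],
    [0.2,0.002,0],
    [0.24,0.002,0],
    [0.27,0.002,0],
    [0.27,0.002,0],
  ],
  twist=[
    [0,0,0],
    [0,0,0],
    [0,0,0],
    [0,0,0],
    [0,0,0],
    [0,0,0],
    [0,0,0],
    [0,0,0],
  ],
  fingers=[0.005,0.005,0.005,0.005,0.005,0.005,0.005,0.005],
)

```text
time_s: 10.72
eef_pos: [0.4911, 0.2148, 0.1696]
tcp_rot: [-0.001, 0.706, 0.708, -0.0]
ft_force: [0.2, -0.3, -2.7]
gripper_width: 0.0139
```

```bash
python3 - <<'E'
from h import *
go(.491,.217,.028)
p,d,s=cap('wrist'); save(p,'wrist5.png')
p,d,s=cap('side'); save(p,'side5.png',(80,100,380,320),2.5)
E
```

```text
t 10.72 pos [0.4911 0.2148 0.1696] travel [2.000e-03 1.000e-04 1.416e-01] twist [-0.09 -0.07  0.21] j [-0.02  0.38 -0.55  1.63  0.21  1.19 -0.62] F [ 0.2 -0.3 -2.7] w 0.0139
```

View pics/wrist5.png

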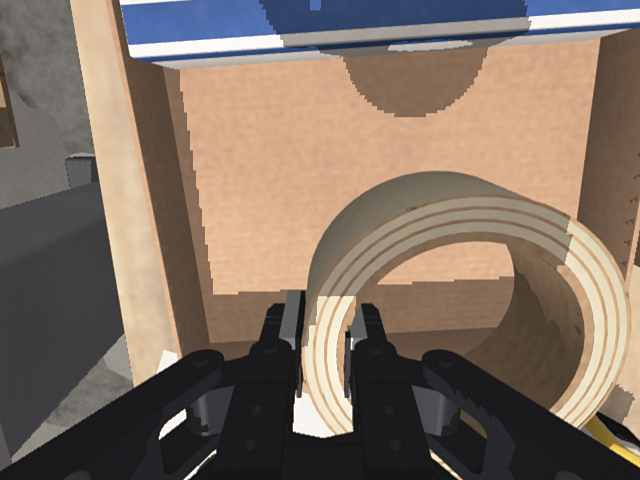

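View pics/side5.png

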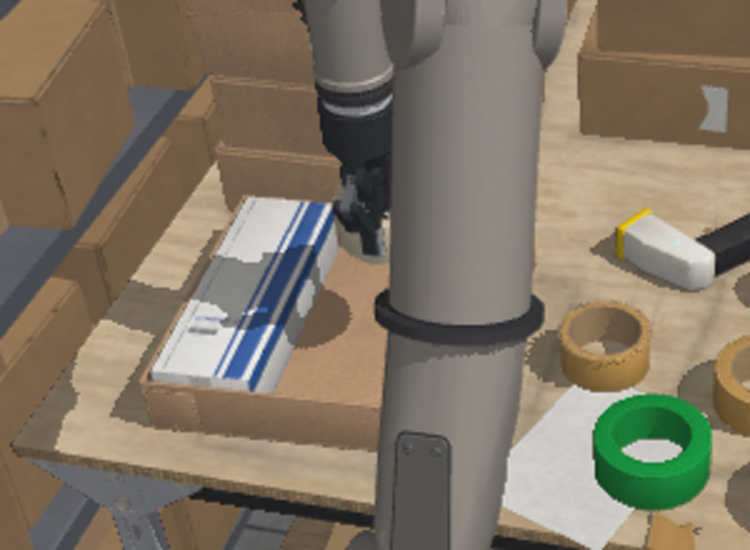

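```bash
python3 - <<'E'
from h import *
z=np.load('last_wrist.npz'); W=world('wrist',z['d'],z['pos'],z['q']); d=z['d']
F=W[(d>0)&(W[...,2]>-.004)&(W[...,2]<.012)&(W[...,1]>.09)&(W[...,0]>.38)]
print(len(F),np.median(F[:,2]))
for y in [.15,.2,.25,.3]:
    s=F[abs(F[:,1]-y)<.005]; print('floor y',y,len(s),np.percentile(s[:,0],[1,99]).round(3) if len(s) else '')
for x in [.42,.5,.55,.6,.65]:
    s=F[abs(F[:,0]-x)<.005]; b=W[(d>0)&(abs(W[...,2]-.072)<.006)&(abs(W[...,0]-x)<.005)]
    print('x',x,np.percentile(s[:,1],[1,99]).round(3) if len(s) else '', 'box/wall top y',b[b[:,1]>.27][:,1].min().round(3) if (b[:,1]>.27).any() else '')
E
```

```text
86062 0.003899782579920852
floor y 0.15 2777 [0.387 0.762]
floor y 0.2 1626 [0.383 0.492]
floor y 0.25 5142 [0.382 0.693]
floor y 0.3 6101 [0.383 0.689]
x 0.42 [0.096 0.322] box/wall top y 0.322
x 0.5 [0.209 0.328] box/wall top y 0.328
x 0.55 [0.105 0.331] box/wall top y 0.331
x 0.6 [0.108 0.335] box/wall top y 0.334
x 0.65 [0.122 0.338] box/wall top y 0.338
```

The geometry agrees: the free floor spans y 0.106 to 0.330 at this x, and the roll is centred at 0.217. Lowering.

Request:
jog_arm(
  travel=[
    [0.001,0,0.03],
    [0.001,0,0.06],
    [0.001,0,0.09],
    [0.001,0,0.115],
    [0.001,0,0.135],
    [0.001,0,0.145],
    [0.001,0,0.147],
    [0.001,0,0.147],
  ],
  twist=[
    [0,0,0],
    [0,0,0],
    [0,0,0],
    [0,0,0],
    [0,0,0],
    [0,0,0],
    [0,0,0],
    [0,0,0],
  ],
  fingers=[0.005,0.005,0.005,0.005,0.005,0.005,0.005,0.005],
)

```text
time_s: 11.82
eef_pos: [0.4925, 0.2138, 0.0239]
tcp_rot: [0.0, 0.707, 0.707, 0.001]
ft_force: [-0.2, 0.2, -2.2]
gripper_width: 0.0135
```

Request:
jog_arm(
  travel=[
    [0,0,0.002],
    [0,0,0.004],
    [0,0,0.004],
  ],
  twist=[
    [0,0,0],
    [0,0,0],
    [0,0,0],
  ],
  fingers=[0.005,0.005,0.005],
)

```text
time_s: 12.2
eef_pos: [0.4916, 0.214, 0.0193]
tcp_rot: [0.0, 0.707, 0.707, -0.0]
ft_force: [-0.0, -0.1, -2.0]
gripper_width: 0.0141
```

Request:
jog_arm(
  travel=[
    [0,0,0.002],
    [0,0,0.003],
    [0,0,0.003],
  ],
  twist=[
    [0,0,0],
    [0,0,0],
    [0,0,0],
  ],
  fingers=[0.005,0.005,0.005],
)

```text
time_s: 12.58
eef_pos: [0.4918, 0.2142, 0.0183]
tcp_rot: [0.001, 0.707, 0.707, 0.0]
ft_force: [-4.7, -2.7, 11.4]
gripper_width: 0.0135
```

Request:
jog_arm(
  travel=[
    [0,0,0],
    [0,0,0],
    [0,0,0],
    [0,0,-0.03],
    [0,0,-0.07],
    [0,0,-0.12],
    [0,0,-0.16],
    [0,0,-0.18],
    [0,0,-0.18],
  ],
  twist=[
    [0,0,0],
    [0,0,0],
    [0,0,0],
    [0,0,0],
    [0,0,0],
    [0,0,0],
    [0,0,0],
    [0,0,0],
    [0,0,0],
  ],
  fingers=[0.042,0.042,0.042,0.042,0.042,0.042,0.042,0.042,0.042],
)

```text
time_s: 13.7
eef_pos: [0.4928, 0.2147, 0.1979]
tcp_rot: [0.001, 0.707, 0.707, 0.002]
ft_force: [0.3, -0.1, -0.3]
gripper_width: 0.0421
```

```bash
python3 - <<'E'
from h import *
go(.486,-.18,.2)
p,d,s=cap('wrist'); save(p,'wrist6.png'); W=world('wrist',d,s['eef_pos'],s['tcp_rot'])
ring(W,d,[.536,.217],.045,.06,.0525)
E
```

```text
t 13.7 pos [0.4928 0.2147 0.1979] travel [-0.3947 -0.007  -0.0028] twist [ 0.22 -0.09  0.03] j [-0.02  0.36 -0.56  1.59  0.2   1.25 -0.61] F [ 0.3 -0.1 -0.3] w 0.0421
ring 7400 [0.537  0.2168] z [0.0499 0.0517 0.0529] x 0.4855 0.5894 y 0.164 0.2685
```

View pics/wrist6.png

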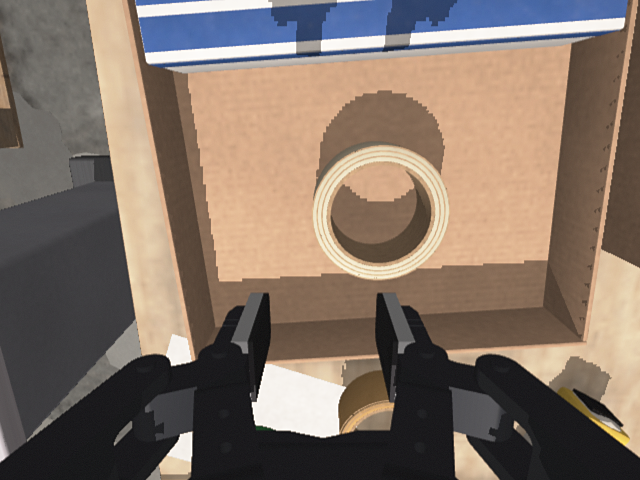

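The cream roll lies flat at wrist pixel (380,212), in the middle of the free floor, with its top at z=0.052. Now back to the parked roll.

Request:
jog_arm(
  travel=[
    [-0.04,0,0],
    [-0.09,0,0],
    [-0.14,0,0],
    [-0.19,-0.005,0],
    [-0.24,-0.007,0],
    [-0.29,-0.007,0],
    [-0.34,-0.007,0],
    [-0.38,-0.007,0],
    [-0.395,-0.007,0],
    [-0.395,-0.007,0],
  ],
  twist=[
    [0,0,0],
    [0,0,0],
    [0,0,0],
    [0,0,0],
    [0,0,0],
    [0,0,0],
    [0,0,0],
    [0,0,0],
    [0,0,0],
    [0,0,0],
  ],
  fingers=[0.045,0.045,0.045,0.045,0.045,0.045,0.045,0.045,0.045,0.045],
)

```text
time_s: 15.0
eef_pos: [0.4842, -0.1807, 0.1951]
tcp_rot: [-0.001, 0.707, 0.707, -0.0]
ft_force: [0.9, 0.2, 0.0]
gripper_width: 0.0449
```

```bash
python3 - <<'E'
from h import *
p,d,s=cap('wrist'); save(p,'wrist7.png'); W=world('wrist',d,s['eef_pos'],s['tcp_rot'])
c=ring(W,d,[.533,-.18],.042,.055,.056)
go(c[0]-.047,c[1],.012)
E
```

```text
ring 9305 [ 0.533  -0.1797] z [0.0462 0.0477 0.0489] x 0.4776 0.5893 y -0.2355 -0.124
t 15.05 pos [ 0.4847 -0.179   0.1955] travel [-0.0011  0.0015  0.1835] twist [-0.08 -0.13  0.12] j [ 0.61  0.29 -0.36  1.65  0.11  1.22  0.23] F [-0.3  1.2 -0.9] w 0.0447
```

View pics/wrist7.png

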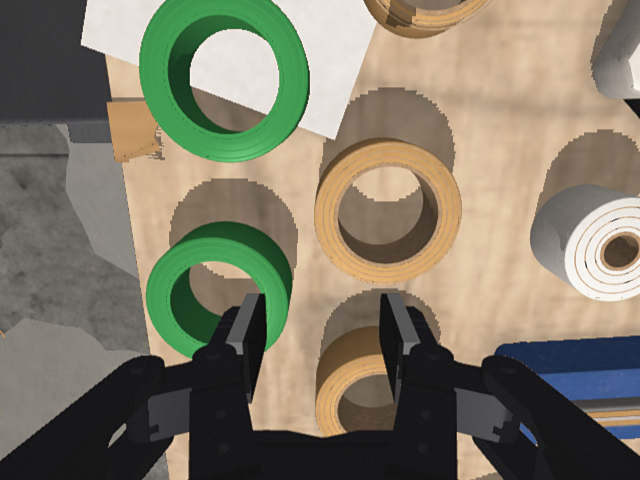

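Request:
jog_arm(
  travel=[
    [0,0.001,0.04],
    [0,0.001,0.08],
    [0,0.001,0.12],
    [0,0.001,0.155],
    [0,0.001,0.178],
    [0,0.001,0.18],
    [0,0.001,0.18],
  ],
  twist=[
    [0,0,0],
    [0,0,0],
    [0,0,0],
    [0,0,0],
    [0,0,0],
    [0,0,0],
    [0,0,0],
  ],
  fingers=[0.045,0.045,0.045,0.045,0.045,0.045,0.045],
)

```text
time_s: 15.92
eef_pos: [0.4869, -0.1795, 0.0171]
tcp_rot: [0.0, 0.706, 0.708, 0.001]
ft_force: [-0.3, 0.3, -0.1]
gripper_width: 0.0449
```

Request:
jog_arm(
  travel=[
    [0,0,0],
    [0,0,0],
    [0,0,0],
    [0,0,0],
    [0,0,0],
  ],
  twist=[
    [0,0,0],
    [0,0,0],
    [0,0,0],
    [0,0,0],
    [0,0,0],
  ],
  fingers=[0.01,0.01,0.01,0.01,0.01],
  grip_force=40,
)

```text
time_s: 16.55
eef_pos: [0.487, -0.1812, 0.0175]
tcp_rot: [0.001, 0.707, 0.707, 0.001]
ft_force: [-1.0, -0.2, 5.6]
gripper_width: 0.0203
```

Request:
jog_arm(
  travel=[
    [0,0,-0.03],
    [0,0,-0.07],
    [0,0,-0.11],
    [0,0,-0.13],
    [0,0,-0.13],
  ],
  twist=[
    [0,0,0],
    [0,0,0],
    [0,0,0],
    [0,0,0],
    [0,0,0],
  ],
  fingers=[0.01,0.01,0.01,0.01,0.01],
)

```text
time_s: 17.18
eef_pos: [0.4866, -0.1814, 0.1474]
tcp_rot: [0.001, 0.707, 0.707, 0.0]
ft_force: [0.0, 0.7, -2.8]
gripper_width: 0.0206
```

```bash
python3 - <<'E'
from h import *
p,d,s=cap('side'); W=world('side',d)
ring(W,d,[.534,-.356],.04,.055,.058)
p,d,s=cap('wrist'); save(p,'wrist8.png'); W=world('wrist',d,s['eef_pos'],s['tcp_rot'])
R0=s['eef_pos']; print(R0)
ring(W,d,R0[:2]+[.047,0],.15,.20,.056)
z=W[(d>0)&(np.hypot(W[...,0]-R0[0]-.047,W[...,1]-R0[1])<.06)&(W[...,2]>.1)]
print(np.percentile(z[:,2],[50,90,97]))
p,d,s=cap('scene'); W=world('scene',d); save(p,'scene8.png',(240,160,440,310),4)
ring(W,d,[.534,-.356],.04,.055,.058)
go(.487,-.356,.07)
E
```

```text
ring 804 [ 0.5336 -0.3553] z [0.0416 0.0469 0.0511] x 0.4742 0.5958 y -0.4125 -0.298
[ 0.48541085 -0.18106598  0.145831  ]
ring 53072 [ 0.5324 -0.182 ] z [0.1568 0.1755 0.194 ] x 0.4609 0.5894 y -0.2357 -0.1249
[0.17599081 0.22650661 0.23165755]
ring 358 [ 0.5326 -0.3555] z [0.0414 0.0483 0.051 ] x 0.4744 0.5943 y -0.4139 -0.2965
t 17.32 pos [ 0.4844 -0.1807  0.1445] travel [-0.1753  0.0028  0.0743] twist [-0.21 -0.07  0.02] j [ 0.61  0.34 -0.36  1.72  0.13  1.11  0.21] F [-0.1 -0.4 -1.7] w 0.0208
```

View pics/wrist8.png

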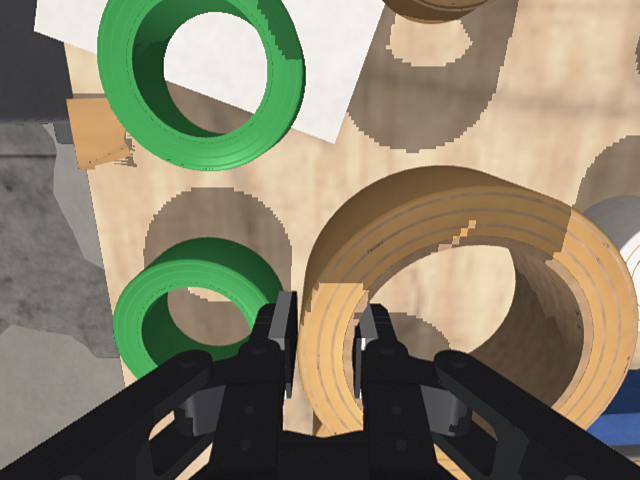

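I want the bottom roll seen by the wrist camera before placing, so I'll pass beyond it with the roll held high.

Request:
jog_arm(
  travel=[
    [-0.02,0,-0.03],
    [-0.06,0,-0.055],
    [-0.1,0,-0.06],
    [-0.15,0,-0.06],
    [-0.2,0,-0.06],
    [-0.25,0,-0.06],
    [-0.3,0,-0.06],
    [-0.33,0,-0.06],
    [-0.33,0,-0.06],
    [-0.33,0,-0.06],
  ],
  twist=[
    [0,0,0],
    [0,0,0],
    [0,0,0],
    [0,0,0],
    [0,0,0],
    [0,0,0],
    [0,0,0],
    [0,0,0],
    [0,0,0],
    [0,0,0],
  ],
  fingers=[0.01,0.01,0.01,0.01,0.01,0.01,0.01,0.01,0.01,0.01],
)

```text
time_s: 18.58
eef_pos: [0.4861, -0.5094, 0.2042]
tcp_rot: [-0.002, 0.707, 0.708, 0.001]
ft_force: [-0.2, 0.3, -1.8]
gripper_width: 0.0202
```

```bash
python3 - <<'E'
from h import *
p,d,s=cap('wrist'); save(p,'wrist9.png'); W=world('wrist',d,s['eef_pos'],s['tcp_rot'])
ring(W,d,[.534,-.356],.042,.055,.058)
R0=s['eef_pos']; print(R0)
m=(d>0)&(np.hypot(W[...,0]-R0[0]-.047,W[...,1]-R0[1])<.075)&(W[...,2]>R0[2]+.02)&(W[...,2]<R0[2]+.045)
v,u=np.mgrid[:480,:640]; m&=(u>300)
z=W[m];print(len(z),np.percentile(z[:,2],[50,90]))
c=ring(W,d*m,R0[:2]+[.047,0],.2,.3,.056)
go(.487,-.356,.07)
E
```

```text
ring 6730 [ 0.5347 -0.3578] z [0.0463 0.0477 0.049 ] x 0.4773 0.5928 y -0.4158 -0.3604
[ 0.48612993 -0.50942162  0.20422952]
39934 [0.23388799 0.23480984]
ring 39934 [ 0.5345 -0.5095] z [0.2283 0.2339 0.2352] x 0.4789 0.5902 y -0.5645 -0.4533
t 18.62 pos [ 0.4867 -0.509   0.2049] travel [0.1525 0.0009 0.1354] twist [-0.06 -0.18  0.15] j [ 0.9   0.67 -0.23  1.03  0.14  1.45  0.7 ] F [ 0.9 -0.3 -1.5] w 0.0201
```

View pics/wrist9.png

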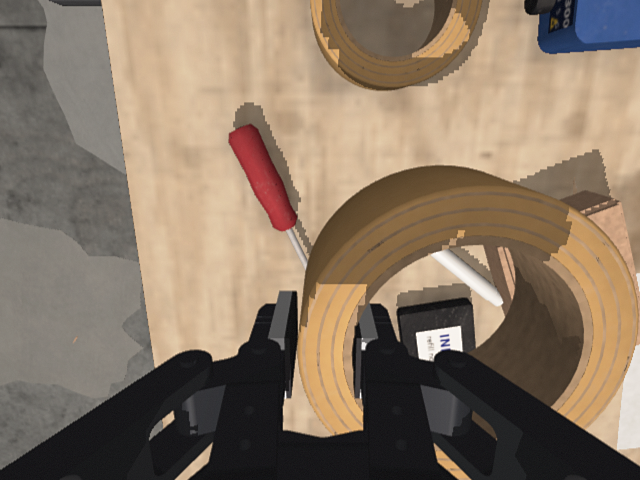

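The held ring's centre is (0.5345,-0.5095) and the bottom roll is at about (0.5345,-0.357). The shift needed is +0.1525 in y and none in x.

Request:
jog_arm(
  travel=[
    [0.04,0,0],
    [0.08,0,0],
    [0.12,0,0],
    [0.145,0,0.02],
    [0.1525,0,0.05],
    [0.1525,0,0.08],
    [0.1525,0,0.11],
    [0.1525,0,0.122],
    [0.1525,0,0.128],
    [0.1525,0,0.128],
  ],
  twist=[
    [0,0,0],
    [0,0,0],
    [0,0,0],
    [0,0,0],
    [0,0,0],
    [0,0,0],
    [0,0,0],
    [0,0,0],
    [0,0,0],
    [0,0,0],
  ],
  fingers=[0.01,0.01,0.01,0.01,0.01,0.01,0.01,0.01,0.01,0.01],
)

```text
time_s: 19.88
eef_pos: [0.4866, -0.3585, 0.079]
tcp_rot: [0.001, 0.707, 0.707, 0.0]
ft_force: [-0.8, 0.1, -2.5]
gripper_width: 0.0204
```

```bash
python3 - <<'E'
from h import *
p,d,s=cap('side'); W=world('side',d); save(p,'side10.png',(400,190,540,310),5)
B=W[(d>0)&(W[...,2]>.008)&(W[...,2]<.04)&(np.hypot(W[...,0]-.534,W[...,1]+.356)<.075)]
T=W[(d>0)&(W[...,2]>.066)&(W[...,2]<.098)&(np.hypot(W[...,0]-.534,W[...,1]+.356)<.075)&(W[...,1]>-.355)]
f=lambda S,r:least_squares(lambda x:np.hypot(S[:,0]-x[0],S[:,1]-x[1])-r,[.534,-.356],loss='soft_l1',f_scale=.002).x.round(4)
print('bot',f(B,.058),'held',f(T,.056),len(B),len(T))
go(.487,-.356,.066)
E
```

```text
bot [ 0.5359 -0.3558] held [ 0.5235 -0.3675] 434 311
t 19.93 pos [ 0.4868 -0.3588  0.0794] travel [0.0028 0.0001 0.0134] twist [0.1  0.07 0.05] j [ 0.79  0.56 -0.26  1.55  0.16  1.05  0.48] F [ 0.1 -0.2 -1.9] w 0.0206
```

View pics/side10.png

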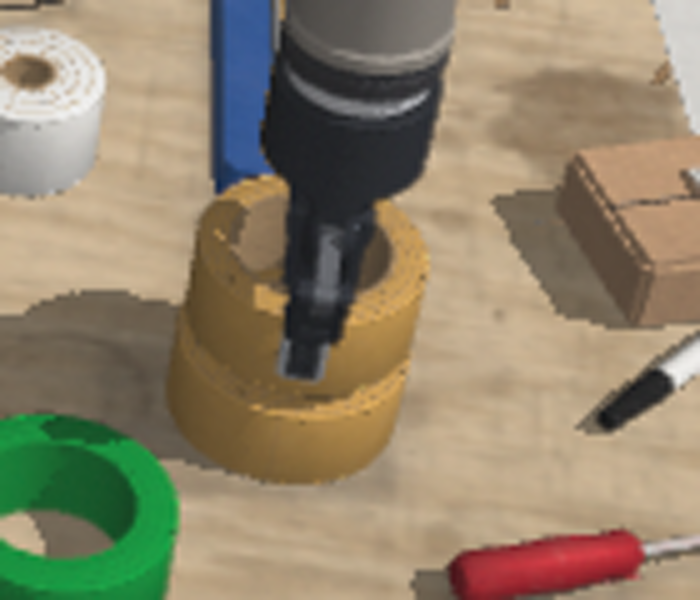

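```bash
python3 - <<'E'
from h import *
z=np.load('last_side.npz');p,d=z['p'].astype(int),z['d'];W=world('side',d)
brown=(p[...,0]-p[...,2]>40)
for zl,zh in [(.098,.116)]:
    ring(W,d*brown,[.534,-.357],zl,zh,.056)
def f(S,r):
    s=least_squares(lambda x:np.hypot(S[:,0]-x[0],S[:,1]-x[1])-r,[.534,-.356],loss='soft_l1',f_scale=.002);return s.x.round(4),len(S),np.std(s.fun).round(4)
rad=np.hypot(W[...,0]-.534,W[...,1]+.357)
for zl,zh,r in [(.008,.04,.058),(.066,.095,.056)]:
    m=(d>0)&brown&(W[...,2]>zl)&(W[...,2]<zh)&(rad<.07)&(rad>.048)&(W[...,0]<.54)
    print(f(W[m],r))
E
```

```text
ring 554 [ 0.5326 -0.3563] z [0.1001 0.1077 0.1113] x 0.4778 0.5848 y -0.4112 -0.3005
(array([ 0.5359, -0.3558]), 432, np.float64(0.0019))
(array([ 0.535 , -0.3562]), 328, np.float64(0.0018))
```

Held and bottom rolls agree within about 1 mm in the side view. I lower to contact.

Request:
jog_arm(
  travel=[
    [0,0.0005,0.004],
    [0,0.0005,0.007],
    [0,0.0005,0.009],
    [0,0.0005,0.009],
  ],
  twist=[
    [0,0,0],
    [0,0,0],
    [0,0,0],
    [0,0,0],
  ],
  fingers=[0.01,0.01,0.01,0.01],
)

```text
time_s: 20.42
eef_pos: [0.4863, -0.3584, 0.069]
tcp_rot: [-0.0, 0.707, 0.707, -0.0]
ft_force: [0.1, -0.2, -2.1]
gripper_width: 0.0206
```

Request:
jog_arm(
  travel=[
    [0,0,0.001],
    [0,0,0.002],
    [0,0,0.002],
  ],
  twist=[
    [0,0,0],
    [0,0,0],
    [0,0,0],
  ],
  fingers=[0.01,0.01,0.01],
)

```text
time_s: 20.8
eef_pos: [0.4864, -0.3584, 0.0672]
tcp_rot: [-0.0, 0.707, 0.707, -0.0]
ft_force: [-0.6, 0.5, -1.5]
gripper_width: 0.0205
```

Request:
jog_arm(
  travel=[
    [0,0,0.001],
    [0,0,0.0015],
    [0,0,0.0015],
  ],
  twist=[
    [0,0,0],
    [0,0,0],
    [0,0,0],
  ],
  fingers=[0.01,0.01,0.01],
)

```text
time_s: 21.18
eef_pos: [0.4865, -0.3585, 0.0659]
tcp_rot: [0.0, 0.707, 0.707, -0.0]
ft_force: [-0.1, 0.2, -1.9]
gripper_width: 0.0199
```

Request:
jog_arm(
  travel=[
    [0,0,0.001],
    [0,0,0.0015],
    [0,0,0.0015],
  ],
  twist=[
    [0,0,0],
    [0,0,0],
    [0,0,0],
  ],
  fingers=[0.01,0.01,0.01],
)

```text
time_s: 21.55
eef_pos: [0.4865, -0.3587, 0.0653]
tcp_rot: [0.0, 0.707, 0.707, -0.0]
ft_force: [-1.4, 1.1, 5.1]
gripper_width: 0.0202
```

Contact. Release, rise, and check.

Request:
jog_arm(
  travel=[
    [0,0,0],
    [0,0,0],
    [0,0,0],
    [0,0,-0.03],
    [0,0,-0.07],
    [0,0,-0.11],
    [0,0,-0.15],
    [0,0,-0.15],
  ],
  twist=[
    [0,0,0],
    [0,0,0],
    [0,0,0],
    [0,0,0],
    [0,0,0],
    [0,0,0],
    [0,0,0],
    [0,0,0],
  ],
  fingers=[0.042,0.042,0.042,0.042,0.042,0.042,0.042,0.042],
)

```text
time_s: 22.55
eef_pos: [0.489, -0.3597, 0.2186]
tcp_rot: [0.004, 0.707, 0.707, 0.001]
ft_force: [-0.2, -0.3, 0.1]
gripper_width: 0.0421
```

```bash
python3 - <<'E'
from h import *
p,d,s=cap('wrist'); save(p,'wrist11.png'); W=world('wrist',d,s['eef_pos'],s['tcp_rot'])
ring(W,d,[.534,-.357],.09,.102,.056)
ring(W,d,[.534,-.357],.043,.053,.058)
p,d,s=cap('side'); W=world('side',d); save(p,'side11.png',(320,170,560,330),3.3)
ring(W,d,[.534,-.357],.09,.102,.056)
rad=np.hypot(W[...,0]-.534,W[...,1]+.357)
for zl,zh,r in [(.008,.04,.058),(.056,.088,.056)]:
    m=(d>0)&(p[...,0].astype(int)-p[...,2]>40)&(W[...,2]>zl)&(W[...,2]<zh)&(rad<.07)&(rad>.048)&(W[...,0]<.54)
    S=W[m];print(least_squares(lambda x:np.hypot(S[:,0]-x[0],S[:,1]-x[1])-r,[.534,-.356],loss='soft_l1',f_scale=.002).x.round(4))
p,d,s=cap('scene'); save(p,'scene11.png',(100,180,460,330),2)
go(.4,-.2,.3)
E
```

```text
ring 10828 [ 0.5339 -0.3582] z [0.094  0.0955 0.0966] x 0.4785 0.5901 y -0.4136 -0.3025
ring 1101 [ 0.5337 -0.3566] z [0.044  0.0477 0.0523] x 0.477 0.5728 y -0.3973 -0.3001
ring 691 [ 0.533  -0.3561] z [0.0908 0.0949 0.0985] x 0.4733 0.5903 y -0.4111 -0.3015
[ 0.5358 -0.3558]
[ 0.5348 -0.3563]
t 22.7 pos [ 0.4859 -0.3582  0.2131] travel [ 0.1583 -0.086  -0.0866] twist [-0.1  -0.06  0.04] j [ 0.79  0.45 -0.28  1.37  0.12  1.34  0.51] F [0.6 0.5 0.6] w 0.0421
```

View pics/wrist11.png

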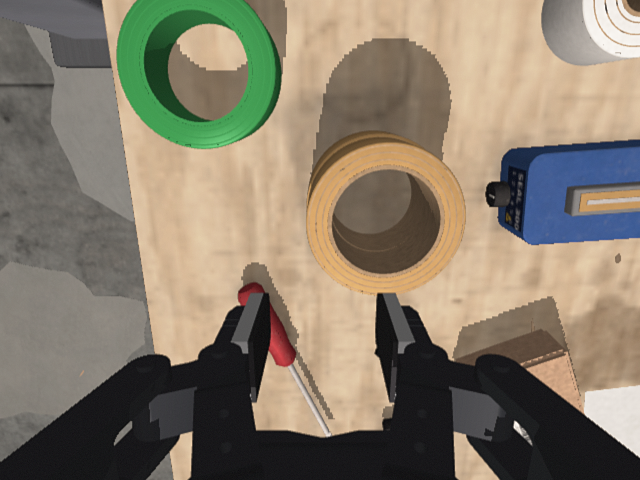

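View pics/side11.png

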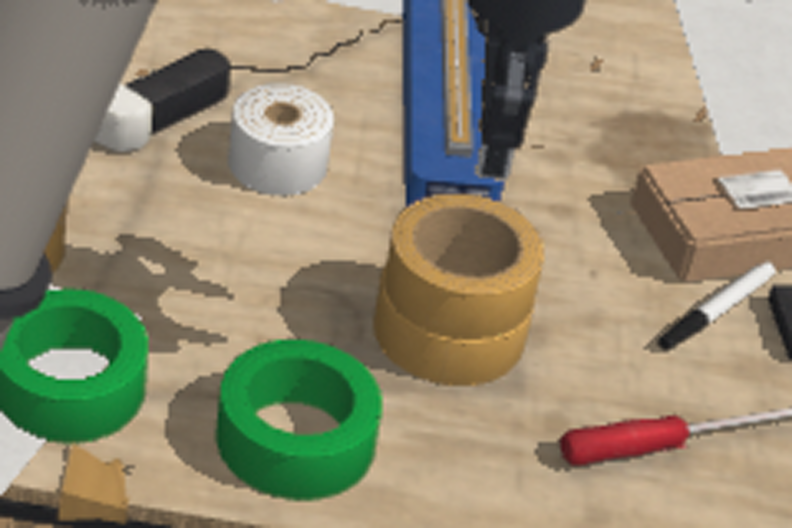

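View pics/scene11.png

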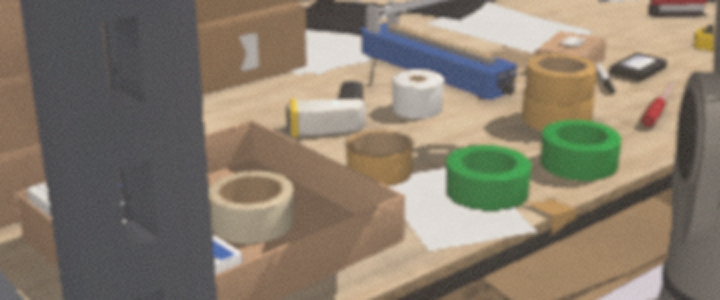

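The cream roll is in the tray at scene crop (252,205). The stack of two is coaxial to about 1 mm with its top flat at 0.0955, and the spare and green rolls have not moved. The gripper is clear, so I hand in.

```bash
python3 -c "
from h import *
print(ticket.sign_off())"
```

```text
the job is handed in; nothing more can be done
None
```

The cream middle roll now lies flat on the tray floor, and the brown top roll is back flat and centred on the bottom roll. I parked the top roll on the free bench between the stack and the spare, moved the middle roll to the tray, then put the top roll back. The job took about 23 s and is handed in.

- **Tray:** after release, the wrist camera put the cream roll at (0.537, 0.217) with its top at z = 0.052. That is the middle of the free floor, about 55 mm clear of both the box and the wall.
- **Stack:** the top roll's upper face was at z ≈ 0.0955, so it sits flat. The side view put the two rolls about 1 mm off-centre from each other. The wrist view gave about 1.6 mm, but it saw the bottom roll only in part. Single-camera positions differed by 2–3 mm, about what the calibration and pose noise would explain.
- **Bottom roll:** in the side view it moved no more than about 0.3 mm from start to finish.
- **Other rolls:** the spare and green rolls look unmoved in the last pictures, which I checked by eye only.
- **Forces:** the highest wrist force component I read was about 11 N, and nothing was touching the gripper when I handed in.

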